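Weigh the salt shaker on the kitchen scale

ROBOT

A 6-joint arm with a two-finger parallel gripper is mounted at the origin on a cart in front of the work surface, level with it; the furniture and walls round the work are solid. World frame = base frame: x ahead of the robot, y to its left, z up, the work surface at z = 0. Lengths are in mm, angles in rad, forces in N, time in s.
With the tool pointing down it reaches from about 400 to 825 mm from the base axis. Payload 7 kg.
Tool frame: the origin (TCP) lies at the very end of the fingers, on their centre line; the grasp point (between the pads) lies 19 mm behind it; z points along the fingers, y is the direction in which the jaws open and shut (so a half turn about z gives the same grasp; the last joint's range is limited). The gripper opens to 88 mm and grips with 3 to 60 N. Pads are 19 mm wide; open, the fingers measure 130 mm over their backs; the gripper's body (78 mm by 193 mm) begins 47 mm behind the grasp point.
Start: joints at [1.515, 0.359, 0.012, 0, -1.224, -0.288], TCP at [227.528, 635.473, 198.761] pointing down, gripper open.
Joint ranges: [-3.07, 3.07], [-1.43, 2.12], [-1.02, 1.25], [-3.03, 1.67], [-3.05, -0], [-3.03, 3.03]. Speed limits (rad/s): [2.39, 2.39, 3.01, 3.14, 3.14, 3.14].

INTERFACE

Orientations are given as a unit quaternion [x, y, z, w].
In Python, from plant import bot gives the robot as it stands. Calls block until the motion is done:
- bot.move_ptp(position, orientation): joint-space move of the TCP to a pose.
- bot.line_to(position, velocity=150, ori=None): straight line of the TCP; ori=None keeps the orientation; velocity is the mean speed in mm/s.
- bot.move_joints(angles): joint-space move.
- bot.move_gripper(opening, force=None): finger opening in mm; force is the grip in N (None keeps the last); returns when the fingers have stopped.
- bot.pause(seconds).
- bot.solve_ik(position, orientation): joint angles nearest the present ones, or None.
- bot.read_state(): the state.
- bot.camera(name): name is "scene" or "top" or "wrist"; returns the picture (420x560x3 uint8, red, green, blue); there is no depth.
- bot.get_calibration(name): a dict with "fx", "fy", "cx", "cy" (pixels), "view" (4x4, takes a point from world to camera coordinates); the wrist camera has in their place "T_tool_cam" (4x4, takes a point from camera to tool coordinates, whose origin is the TCP and whose axes are the flange's). Camera axes: x right, y up, looking along -z (the intrinsics and any distortion apply to the point x, -y, -z); pixel columns grow to the right and rows downward; lengths in mm; the calibration is good to about 2 mm. A picture is of the moment at which its call begins: read the wrist's pose just before it. get_calibration takes no time and is no camera call.
A pose or a line that the arm cannot do raises bot.Unreachable and nothing moves.
- bot.close_job(): hands the job in, once; it reports no verdict.
The state is a dict: "t": time; "joint_pos": joint angles; "qvel": joint speeds; "tau": joint torques, N m; "tcp_pos": TCP position; "eef_rot": TCP orientation; "contact_force": force on the tool from outside, world axes, zero at the start; "moment": the same for the moment, N m; "width": finger opening in mm.
Only numpy, scipy, OpenCV 4.12 (cv2) and the standard library are available. Lean on these libraries where they do the work, as an engineer would, in place of code of your own. Each camera call takes 0.05 s, during which the arm holds its last target. There are 200 camera calls.

TASK

Weigh the salt shaker on the kitchen scale: press its round key to switch it on, then the long bar key to zero it while the plate is still empty, set the shaker upright on the middle of the weighing plate without dropping it and let go, press the square key to save the reading, and press the round key again to switch the scale off. Press every key right down and let it spring back before the next one, never press the cross-shaped key, and use the bar key only with the plate empty and the square key only with the shaker standing on the plate. Leave the shaker standing upright on the plate, and do not disturb the other things around.

Things in the scene. Friction and masses are not known exactly. Their poses are not given: they have to be found in the camera images.
- scale: White flat kitchen scale, 150 (x) x 260 (y) mm, housing 22 mm high, fixed. Origin: centre of its underside; x away from the robot at yaw 0, y to the left. Round plate on its -y half; keys in a 2 x 2 block on its +y half, 50 mm apart across, 54 mm in depth; which key has which place varies. A small dark display lies beyond the keys.
- plate (a point): Centre of the upper face of the round steel weighing plate, 136 mm in diameter, 29 mm above the worktop; axes as the scale's. The plate does not move.
- round_top (a point): Round grey key, 30 mm in diameter: switches the scale on and off. Its origin is the middle of the key's upper face (34 mm above the worktop, 12 mm above the scale's housing; key at rest), z up.
- bar_top (a point): Long bar grey key, 40 mm (along the scale's x) by 15 mm: zeroes the scale. Its origin is the middle of the key's upper face (34 mm above the worktop, 12 mm above the scale's housing; key at rest), z up.
- square_top (a point): Square grey key, 26 x 26 mm: saves the reading. Its origin is the middle of the key's upper face (34 mm above the worktop, 12 mm above the scale's housing; key at rest), z up.
- cross_top (a point): Plus-shaped grey key, arms 34 mm overall and 11 mm wide: not to be pressed. Its origin is the middle of the key's upper face (34 mm above the worktop, 12 mm above the scale's housing; key at rest), z up.
- round_key (a joint): Travel of the round key: 0 at rest, 0.006 m fully down; it springs back by itself and needs about 5 N to go fully down. It counts as pressed beyond 0.004 m.
- bar_key (a joint): Travel of the long bar key: 0 at rest, 0.006 m fully down; it springs back by itself and needs about 5 N to go fully down. It counts as pressed beyond 0.004 m.
- square_key (a joint): Travel of the square key: 0 at rest, 0.006 m fully down; it springs back by itself and needs about 5 N to go fully down. It counts as pressed beyond 0.004 m.
- cross_key (a joint): Travel of the cross-shaped key: 0 at rest, 0.006 m fully down; it springs back by itself and needs about 5 N to go fully down. It counts as pressed beyond 0.004 m.
- salt_shaker: Salt shaker, clear glass body with a grey domed cap, round, 44 mm in diameter at most and 90 mm high, about 0.1 kg; the cap, from 66 mm up, is 34 mm in diameter. Origin: centre of its underside, z up its axis. It stands on the worktop to the right of the scale.
- pepper_mill: Bystander: brown wooden pepper mill, 58 mm in diameter and 150 mm high, to the left of the scale. Origin: centre of its underside.
- tin: Bystander: closed food tin, 57 mm in diameter and 72 mm high, on the right, behind the salt shaker. Origin: centre of its underside.
- teaspoon: Bystander: steel teaspoon lying on the worktop in front of the salt shaker, 134 mm long, 27 mm wide, 12 mm high. Origin: centre of its underside.
- tea_mug: Bystander: purple mug with tea, 87 mm in diameter with its handle 117 mm, 97 mm high, to the right of the salt shaker. Origin: centre of its underside.
- cup: Bystander: white cup with a handle, 90 x 115 mm, 57 mm high, to the left of the scale near the front edge. Origin: centre of its underside.
Not all that is in view belongs to the job. What is shaped like the salt_shaker but blue or purple is not meant.

How it is judged:
By the outcome, as a careful person would: the job done as asked, in the order asked, and still so for the second after the job is handed in, with the robot touching nothing.
It also fails if it takes over 61 s, if anything falls off the work surface, if the arm or the gripper's body presses on something with over 40 N, if the wrist force passes 120 N, or if a joint passes its speed limit or range.

## Working session

There is one attempt and no reset: what is moved stays moved. The work goes in short steps, each a Python script; the robot and the scene stay as the last script left them, time stands still between calls to the robot, and variables do not carry over. Pictures are saved under pics/ and viewed, about 8 in all and at most 12, crops included, and the job is handed in when it is done.

```bash
ls; mkdir -p pics
python3 - <<'E'
from plant import bot
import cv2, numpy as np
np.set_printoptions(precision=4,suppress=True)
for n in ("top","scene"):
    cv2.imwrite(f"pics/{n}0.png",bot.camera(n)[:,:,::-1]); print(n,bot.get_calibration(n))
print(bot.get_calibration("wrist")); print(bot.read_state())
E
```

```text
pics
top {'fx': 417.90604130124524, 'fy': 417.90604130124524, 'cx': 277.83314716758923, 'cy': 203.61849383013438, 'view': array([[    0.0034,    -0.9998,     0.0206,   -56.255 ],
       [    0.9988,     0.0044,     0.0493,  -460.9954],
       [   -0.0494,     0.0205,     0.9986, -1261.2167],
       [    0.    ,     0.    ,     0.    ,     1.    ]])}
scene {'fx': 397.97545691768124, 'fy': 397.97545691768124, 'cx': 279.6437408099908, 'cy': 216.50660876886994, 'view': array([[   0.7874,   -0.6163,   -0.008 , -382.0129],
       [   0.3072,    0.3812,    0.872 , -172.9224],
       [  -0.5344,   -0.6891,    0.4895, -937.5757],
       [   0.    ,    0.    ,    0.    ,    1.    ]])}
{'fx': 351.3098426075963, 'fy': 351.3098426075963, 'cx': 278.07959868375787, 'cy': 213.42956055045545, 'T_tool_cam': array([[   0.0004,    0.9504,    0.3112,   84.6859],
       [   1.    ,    0.0003,   -0.0022,   -1.2269],
       [  -0.0022,    0.3112,   -0.9504, -186.9364],
       [   0.    ,    0.    ,    0.    ,    1.    ]])}
{'t': 0.1, 'joint_pos': array([ 1.5151,  0.3594,  0.0112, -0.0003, -1.2241, -0.2882]), 'qvel': array([-0.0002, -0.0018,  0.002 ,  0.0004, -0.0005,  0.0006]), 'tau': array([ -0.0009, -58.4163,  29.3754,   7.0156,   0.0102,  -0.    ]), 'tcp_pos': array([227.3889, 635.0392, 197.8965]), 'eef_rot': array([ 0.9852, -0.1711, -0.0001,  0.0008]), 'contact_force': array([-0.6741,  1.2618, -0.4951]), 'moment': array([ 0.0216, -0.0149,  0.0061]), 'width': 87.87168927437563}
```

View pics/top0.png

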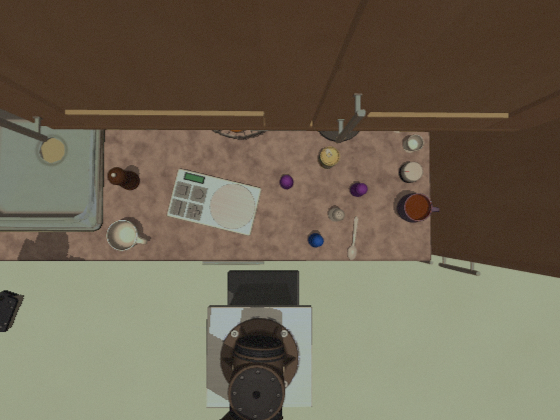

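View pics/scene0.png

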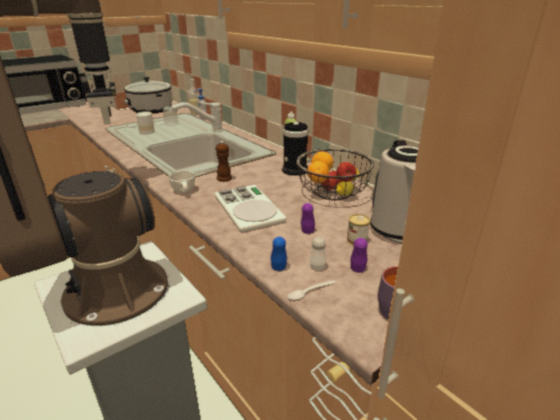

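The top view shows the scale around (213,202), with the plate at (233,206) and the keys at about (181,189), (198,195), (177,208) and (194,212). The white/grey shaker is at (337,214), between blue (316,240) and purple (287,182), (359,189) lookalikes, and the spoon is at (354,240). Next I'll look closer with the wrist camera.

```bash
cat > h.py <<'E'
from plant import bot
import cv2, numpy as np
from scipy.spatial.transform import Rotation as R
np.set_printoptions(precision=2,suppress=True)
def camT(name,s=None):
    c=bot.get_calibration(name)
    if name!="wrist": return c,np.linalg.inv(c["view"])
    T=np.eye(4); T[:3,:3]=R.from_quat(s["eef_rot"]).as_matrix(); T[:3,3]=s["tcp_pos"]
    return c,T@c["T_tool_cam"]
def world(u,v,z,c,T):
    d=T[:3,:3]@np.array([(u-c["cx"])/c["fx"],-(v-c["cy"])/c["fy"],-1]); o=T[:3,3]
    return o+d*(z-o[2])/d[2]
def pix(p,c,T):
    q=np.linalg.inv(T)@np.append(p,1); return np.array([c["cx"]+c["fx"]*q[0]/-q[2],c["cy"]+c["fy"]*q[1]/q[2]])
def down(yaw): # tool x axis at angle yaw, z down
    return (R.from_euler("z",yaw)*R.from_quat([1,0,0,0])).as_quat()
def snap(fn):
    s=bot.read_state(); im=bot.camera("wrist"); cv2.imwrite(fn,im[:,:,::-1]); np.savez(fn[:-4],p=s["tcp_pos"],q=s["eef_rot"]); return s
E
python3 - <<'E'
from h import *
c,T=camT("top")
for n,u,v,z in [("scale",213,202,22),("plate",233,206,29),("k1",181,189,34),("k2",198,195,34),("k3",177,208,34),("k4",194,212,34),("shaker",337,214,45)]: print(n,world(u,v,z,c,T))
k=world(195,203,34,c,T); s=world(337,214,45,c,T)
for yaw in (0,-.34,np.pi/2,-np.pi/2):
    for p in (k,s): print(yaw,bot.solve_ik([p[0],p[1],220],down(yaw)))
E
```

```text
scale [464.73 141.19  22.  ]
plate [452.62  80.33  29.  ]
k1 [502.52 235.22  34.  ]
k2 [484.82 184.45  34.  ]
k3 [445.73 246.24  34.  ]
k4 [434.02 195.67  34.  ]
shaker [ 429.46 -229.78   45.  ]
0 [ 0.79  0.05 -0.33  0.   -1.19  0.78]
0 [-0.09  0.03 -0.36  0.   -1.19  1.66]
-0.34 [ 0.79  0.05 -0.33  0.   -1.19  0.44]
-0.34 [-0.09  0.03 -0.36  0.   -1.19  1.32]
1.5707963267948966 [ 0.79  0.05 -0.33  0.   -1.19  2.35]
1.5707963267948966 None
-1.5707963267948966 [ 0.79  0.05 -0.33  0.   -1.19 -0.79]
-1.5707963267948966 [-0.09  0.03 -0.36  0.   -1.19  0.09]
```

Run:
```python
from h import *
bot.move_ptp([440,180,230],down(-.335))
bot.move_gripper(0,20)
s=snap("pics/w1.png"); print(s["t"],s["tcp_pos"],s["width"])
```

```text
3.35 [439.99 179.99 230.  ] 0.9680881183721339
```

View pics/w1.png

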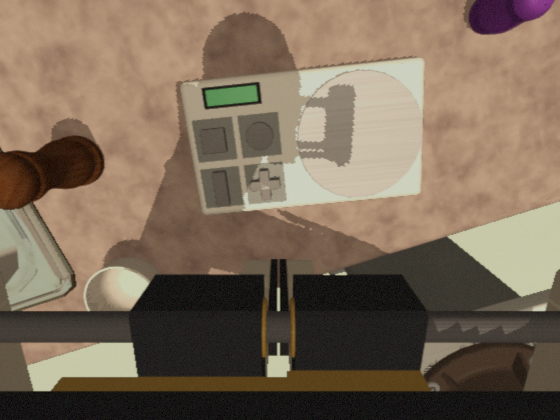

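Run:
```python
from h import *
d=np.load("pics/w1.npz"); c,T=camT("wrist",{"tcp_pos":d["p"],"eef_rot":d["q"]})
P={}
for n,u,v,z in [("sq",213,141,34),("ro",259,136,34),("bar",221,188,34),("cr",265,183,34),("plate",361,133,29)]:
    P[n]=world(u,v,z,c,T)[:2]; print(n,P[n])
cor=[world(u,v,22,c,T)[:2] for u,v in [(182,84),(423,60),(420,192),(203,213)]]; print(np.array(cor),np.mean(cor,0))
L={"sq":(27,25),"ro":(27,-25),"bar":(-27,25),"cr":(-27,-25)}
A=np.array([L[k] for k in L]);B=np.array([P[k] for k in L])
r=(B-B.mean(0))@[1,-1j*-1] if 0 else (B-B.mean(0))[:,0]+1j*(B-B.mean(0))[:,1]
a=A[:,0]+1j*A[:,1]; k=np.vdot(a,r)/np.vdot(a,a); print("scale,yaw",abs(k),np.angle(k))
e=k/abs(k)
for n,x in zip(L,a): 
    w=e*x; print(n,B.mean(0)+[w.real,w.imag])
ct,Tt=camT("top"); print("mill",world(131,180,0,ct,Tt),"cup",world(123,235,57,ct,Tt))
for z in (-26,): print(bot.solve_ik([P["sq"][0],P["sq"][1],28],down(np.angle(k))))
```

```text
sq [502.   232.83]
ro [490.72 184.36]
bar [451.03 244.23]
cr [440.21 195.75]
plate [457.07  79.5 ]
[[567.03 243.5 ]
 [506.5   -1.69]
 [368.47  30.82]
 [427.67 278.59]] [467.42 137.8 ]
scale,yaw 0.9774680836562268 -0.2225294272065415
sq [502.84 232.72]
ro [491.81 183.95]
bar [450.17 244.63]
cr [439.14 195.87]
mill [532.2  395.18   0.  ] cup [365.69 396.14  57.  ]
[ 0.79  0.33 -0.47  0.   -0.77  0.56]
```

The scene is clear: square (213,141), round (259,136), bar (221,188), cross (265,183), plate (361,133), and the scale yaw is −0.22. I'll press round, then bar.

```bash
cat >> h.py <<'E'
KEY={"sq":(502.5,232.8),"ro":(491.3,184.1),"bar":(450.6,244.4)}; PLATE=np.array([457,79.5]); YAW=-.2225
def press(n):
    x,y=KEY[n]; bot.move_ptp([x,y,60],down(YAW)); f0=bot.read_state()["contact_force"][2]
    bot.line_to([x,y,36],100)
    for z in (29,28.5,28,27.5,27):
        bot.line_to([x,y,z],30); s=bot.read_state(); f=s["contact_force"][2]-f0
        print(n,z,s["tcp_pos"],"f",round(f,2))
        if f>8: break
    bot.pause(.15); bot.line_to([x,y,60],100); bot.pause(.2); print("t",bot.read_state()["t"])
E
python3 - <<'E'
from h import *
press("ro"); press("bar")
bot.line_to([440,200,230],250); s=snap("pics/w2.png"); print(s["t"])
c,T=camT("wrist",s); a=cv2.imread("pics/w2.png"); u,v=pix([457+45,200,22],c,T).astype(int)
E
python3 -c "
import cv2;a=cv2.imread('pics/w2.png');cv2.imwrite('pics/w2c.png',cv2.resize(a[40:260,100:460],None,fx=2,fy=2))"
```

```text
ro 29 [491.27 184.03  28.99] f -1.98
ro 28.5 [491.35 184.11  28.53] f -1.0
ro 28 [491.29 184.08  27.96] f -2.21
ro 27.5 [491.27 184.06  27.46] f -2.83
ro 27 [491.28 184.08  26.94] f -1.81
t 6.75
bar 29 [450.59 244.31  29.  ] f -0.81
bar 28.5 [450.65 244.47  28.61] f 0.73
bar 28 [450.58 244.4   28.  ] f -0.04
bar 27.5 [450.6  244.4   27.45] f 0.13
bar 27 [450.59 244.41  26.99] f 0.0
t 9.75
10.6
```

View pics/w2c.png

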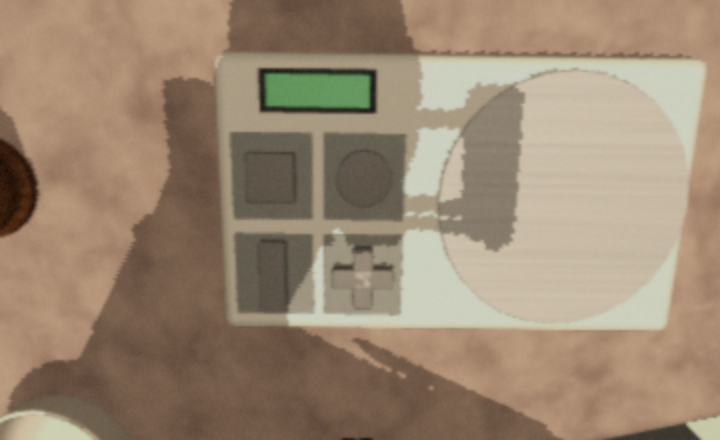

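The crop shows the keys at rest and the display green, but no press force registered. Before going further I'll check force noise, the fingertip height on bare worktop, and any display change.

Run:
```python
from h import *
for f,(u,v) in (("w1",(232,96)),):
    print(cv2.imread(f"pics/{f}.png")[v-4:v+5,u-15:u+16].mean((0,1)))
print(cv2.imread("pics/w2c.png")[75:105,280:360].mean((0,1)))
d=np.load("pics/w2.npz"); c,T=camT("wrist",{"tcp_pos":d["p"],"eef_rot":d["q"]}); print("TCP pix",pix(d["p"],c,T))
bot.move_ptp([425,-60,60],down(0)); 
F=[]
for i in range(6): bot.pause(.03); F.append(bot.read_state()["contact_force"])
print(np.array(F)); f0=np.mean(F,0)[2]
bot.line_to([425,-60,6],120)
for z in np.arange(4,-13,-1.):
    bot.line_to([425,-60,z],25); f=np.mean([bot.read_state()["contact_force"][2]])-f0; print(z,bot.read_state()["tcp_pos"][2],round(f,2))
    if f>6: break
bot.line_to([425,-60,60],150); print(bot.read_state()["t"])
```

```text
[ 89.89 147.78  95.75]
[ 92.53 149.49  99.04]
TCP pix [279.47 252.  ]
[[-0.39 -0.48  0.16]
 [ 0.14 -0.28  0.32]
 [ 0.55  0.23  1.43]
 [ 0.67 -1.27 -0.6 ]
 [-0.18 -0.57 -0.78]
 [-0.35 -0.14  0.68]]
4.0 4.50886351473928 0.07
3.0 3.125523437866609 -0.35
2.0 1.9179288097044487 -0.51
1.0 0.9079603609494711 -0.13
0.0 -0.07375143235872905 -0.17
-1.0 -1.070735494158856 -0.58
-2.0 -2.067320902341484 -0.5
-3.0 -3.0786159284208194 -0.48
-4.0 -4.052846296272186 -0.47
-5.0 -5.070473733124602 -0.53
-6.0 -6.077943127546982 -0.64
-7.0 -7.0889877955478475 -0.5
-8.0 -8.073708880958014 -0.07
-9.0 -9.07754139845697 -0.06
-10.0 -10.0613264505552 0.31
-11.0 -11.06870758507307 -0.06
-12.0 -12.063665218928204 -0.82
17.5167
```

Run:
```python
from h import *
s=bot.read_state(); f0=s["contact_force"][2]; print(s["tau"])
bot.line_to([425,-60,-11],150)
cv2.imwrite("pics/s1.png",bot.camera("scene")[:,:,::-1]); snap("pics/w3.png")
for z in np.arange(-12,-26,-1.):
    bot.line_to([425,-60,z],25); s=bot.read_state(); f=s["contact_force"][2]-f0; print(z,s["tcp_pos"][2],round(f,2),s["tau"][1:3])
    if f>6: break
bot.line_to([425,-60,60],150); print(bot.read_state()["t"])
a=cv2.imread("pics/s1.png"); c,T=camT("scene"); u,v=pix([425,-60,0],c,T).astype(int); print(u,v)
b=cv2.imread("pics/w3.png")
cv2.imwrite("pics/m1.png",np.hstack([cv2.resize(a[v-60:v+60,u-60:u+60],(400,400)),cv2.resize(b[120:320,180:380],(400,400))]))
```

```text
[  0.04 -31.27  22.54   5.29   0.05   0.  ]
-12.0 -11.512502949175483 -0.05 [-35.18  16.87]
-13.0 -12.95858734283084 1.24 [-35.44  16.74]
-14.0 -14.089132319106252 0.8 [-35.49  16.64]
-15.0 -15.0931557834044 -0.1 [-35.53  16.56]
-16.0 -16.06455149709087 0.3 [-35.6   16.48]
-17.0 -17.07073183549826 0.85 [-35.69  16.4 ]
-18.0 -18.07822167656968 0.97 [-35.77  16.32]
-19.0 -19.05977443910299 0.25 [-35.85  16.24]
-20.0 -20.055305842175777 0.66 [-35.93  16.16]
-21.0 -21.06663460221344 -0.3 [-36.02  16.09]
-22.0 -22.052458810269002 0.95 [-36.1   16.01]
-23.0 -23.07388796755209 0.62 [-36.18  15.93]
-24.0 -24.068121175618142 0.12 [-36.26  15.85]
-25.0 -25.07665145546242 0.34 [-36.35  15.77]
22.4583
275 239
```

View pics/m1.png

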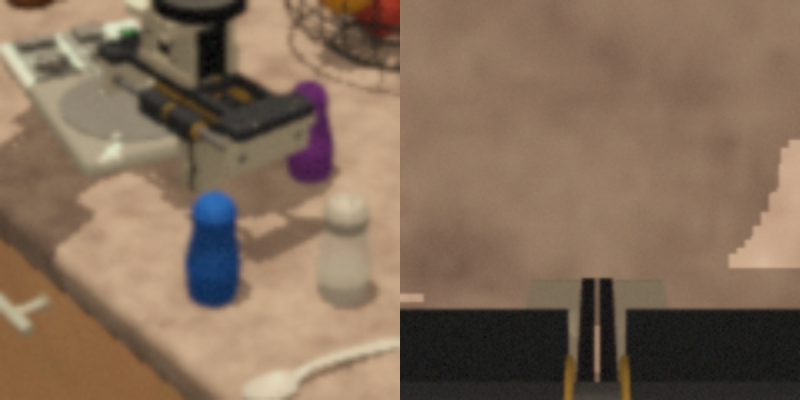

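Run:
```python
from h import *
d=np.load("pics/w3.npz"); S={"tcp_pos":d["p"],"eef_rot":d["q"]}; c,T=camT("wrist",S)
for dz in (0,10,20,30,40):
  print(dz,[pix(d["p"]+[dx,dy,dz],c,T) for dx,dy in((9.5,0),(9.5,20),(9.5,-20),(0,0))])
c,T=camT("scene")
for dz in (0,10,20,30,40): print(dz,[pix(d["p"]+[dx,dy,dz],c,T) for dx,dy in((-9.5,0),(-9.5,-20),(-9.5,20))])
a=cv2.imread("pics/s1.png"); u0,v0=235,190
b=cv2.resize(a[190:265,225:325],None,fx=8,fy=8,interpolation=cv2.INTER_CUBIC); cv2.imwrite("pics/m2.png",b)
```

```text
0 [array([279.51, 237.08]), array([244.58, 237.09]), array([314.42, 237.08]), array([279.48, 252.27])]
10 [array([279.62, 243.97]), array([242.96, 243.98]), array([316.26, 243.96]), array([279.59, 259.8 ])]
20 [array([279.74, 251.58]), array([241.17, 251.59]), array([318.3 , 251.57]), array([279.7 , 268.09])]
30 [array([279.88, 260.02]), array([239.18, 260.04]), array([320.55, 260.01]), array([279.83, 277.29])]
40 [array([280.03, 269.45]), array([236.96, 269.47]), array([323.07, 269.43]), array([279.98, 287.54])]
0 [array([273.42, 243.94]), array([277.77, 247.02]), array([269.19, 240.94])]
10 [array([273.37, 240.96]), array([277.73, 244.01]), array([269.11, 237.98])]
20 [array([273.31, 237.95]), array([277.69, 240.98]), array([269.04, 235.  ])]
30 [array([273.26, 234.92]), array([277.66, 237.92]), array([268.97, 231.99])]
40 [array([273.2 , 231.86]), array([277.62, 234.83]), array([268.89, 228.95])]
```

View pics/m2.png

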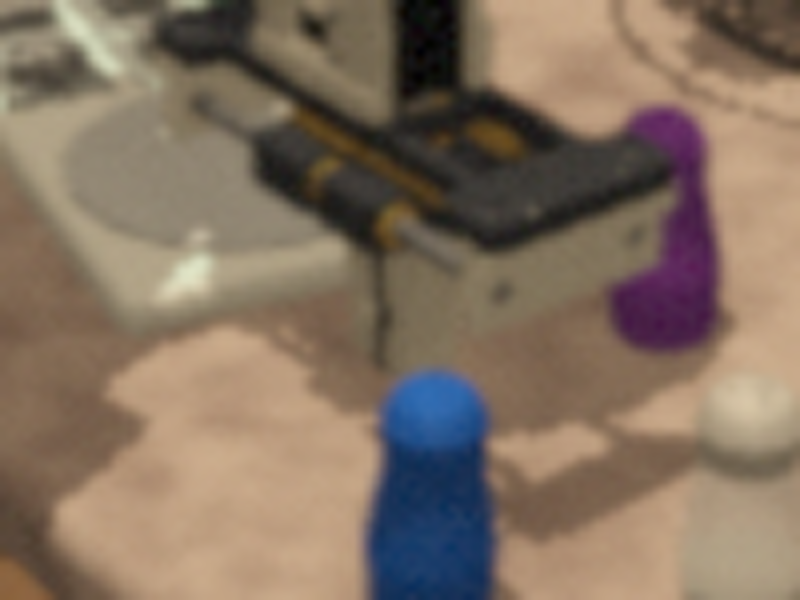

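Run:
```python
import cv2,numpy as np
a=cv2.imread("pics/s1.png"); cv2.imwrite("pics/m3.png",cv2.resize(a[20:290,130:400],(594,594),interpolation=cv2.INTER_CUBIC))
```

```text
(no output)
```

View pics/m3.png

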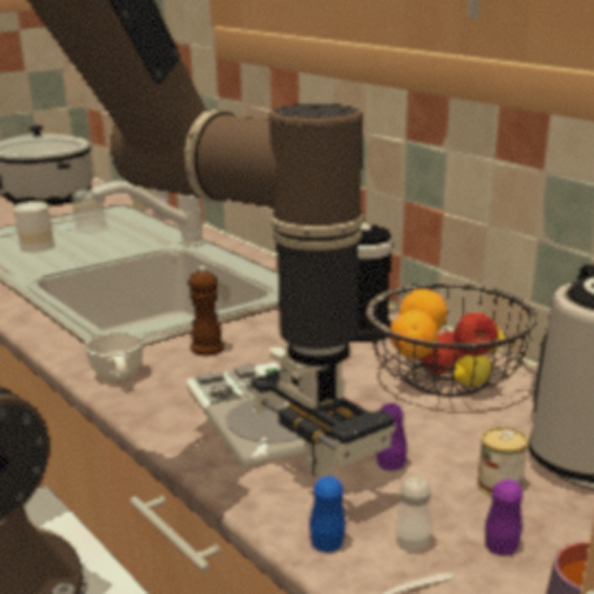

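The overview shows the gripper upright, with its tip near (313,472) in the enlargement, about 29 mm above the reported TCP. The wrist view gives the same offset and so does the missing contact, so neither key has been touched. I'll re-fit the key positions by scale and then press by feel.

```bash
cat > fit.py <<'E'
from h import *
from scipy.optimize import least_squares
d=np.load("pics/w1.npz"); c,T=camT("wrist",{"tcp_pos":d["p"],"eef_rot":d["q"]})
L={"sq":(27,25,34),"ro":(27,-25,34),"bar":(-27,25,34),"cr":(-27,-25,34)}
U=dict(sq=(213,141),ro=(259,136),bar=(221,188),cr=(265,183))
def W(p,l): return np.append(p[:2]+R.from_euler("z",p[2]).as_matrix()[:2,:2]@np.array(l[:2]),l[2]+p[3])
r=least_squares(lambda p:np.concatenate([pix(W(p,L[k]),c,T)-U[k] for k in L]),[470,214,-.22,0])
print(r.x,r.fun); [print(k,W(r.x,L[k])) for k in L]
print("plate",world(361,133,29+r.x[3],c,T))
E
python3 fit.py
```

```text
[469.98 215.71  -0.22  -8.72] [ 0.42 -0.27 -0.42 -0.44  0.35  0.25 -0.35  0.49]
sq [501.85 234.11  25.28]
ro [490.78 185.35  25.28]
bar [449.19 246.07  25.28]
cr [438.12 197.31  25.28]
plate [455.79  77.85  20.28]
```

```bash
cat >> h.py <<'E'
def press(n,z0,zmin):
    x,y=KEY[n]; bot.move_ptp([x,y,z0+25],down(YAW)); f0=bot.read_state()["contact_force"][2]
    bot.line_to([x,y,z0],100)
    for z in np.arange(z0-1,zmin-.1,-1):
        bot.line_to([x,y,z],40); s=bot.read_state(); f=s["contact_force"][2]-f0
        print(n,z,round(s["tcp_pos"][2],2),"f",round(f,2))
        if f>8: break
    bot.pause(.1); bot.line_to([x,y,z0+25],150); bot.pause(.15); print("t",bot.read_state()["t"])
E
sed -i 's/"ro":(491.3,184.1)/"ro":(490,184.1)/' h.py
python3 - <<'E'
from h import *
press("ro",7,-6)
E
```

```text
ro 6.0 6.55 f 1.07
ro 5.0 5.25 f 2.52
ro 4.0 4.1 f 4.33
ro 3.0 3.06 f 3.75
ro 2.0 2.1 f 4.16
ro 1.0 1.08 f 4.84
ro 0.0 0.41 f 9.48
t 26.225
```

```bash
sed -i 's/"bar":(450.6,244.4)/"bar":(449.7,245.3)/; s/"sq":(502.5,232.8)/"sq":(502,233.5)/' h.py
python3 - <<'E'
from h import *
press("bar",4,-2)
bot.move_gripper(80,20) if 0 else None
bot.move_ptp([395,-190,150],down(-.335)); 
s=snap("pics/w4.png"); print(s["t"])
E
```

```text
bar 3.0 3.35 f 2.51
bar 2.0 2.16 f 3.45
bar 1.0 1.05 f 4.11
bar 0.0 0.4 f 8.91
t 28.6083
30.275
```

View pics/w4.png

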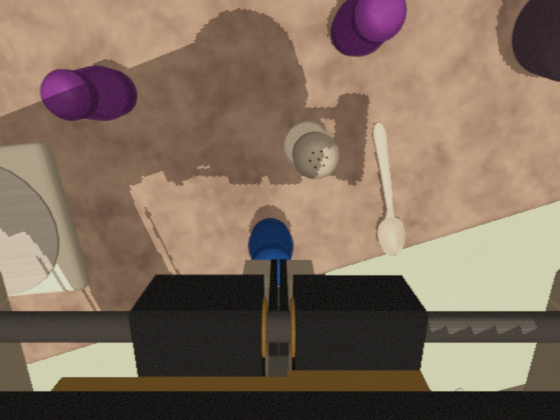

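The shaker cap is at (315,156) with its body around (306,144). Blue is at (271,245), purple at (70,93) and (380,16), the spoon is to the right, and the fingertip is centred at column 279.

Run:
```python
from h import *
d=np.load("pics/w4.npz"); c,T=camT("wrist",{"tcp_pos":d["p"],"eef_rot":d["q"]})
o={}
for n,u,v,z in [("cap",315,156,78),("base",306,144,15),("blue_base",271,240,15),("pur1cap",70,95,78),("pur2cap",380,17,78)]:
    o[n]=world(u,v,z-8.7,c,T); print(n,o[n][:2])
ct,Tt=camT("top"); 
for n,u,v,z in [("cap",338,215,78),("blue",317,240,78),("p1",287,182,78),("p2",360,189,78),("tin",328,157,72),("mug",414,207,97)]:
    o[n+"T"]=world(u,v,z,ct,Tt); print(n+"T",o[n+"T"][:2])
S=o["cap"][:2]
for yaw in np.arange(-1.4,1.0,.2):
    ax=np.array([np.cos(yaw),np.sin(yaw)]); ay=np.array([-ax[1],ax[0]])
    r=[]
    for k in ("blueT","p1T","p2T","tinT"):
        q=o[k][:2]-S; a,b=abs(q@ax),abs(q@ay)
        r.append(np.hypot(max(a-39,0),max(b-96,0))-(17 if k!="tinT" else 29))
    q=bot.solve_ik([S[0],S[1],25],down(yaw)); print(round(yaw,2),np.array(r), None if q is None else q[5])
```

```text
cap [ 426.97 -229.59]
base [ 428.86 -228.15]
blue_base [ 348.78 -165.29]
pur1cap [526.82 -75.88]
pur2cap [ 502.36 -299.09]
capT [ 425.75 -227.3 ]
blueT [ 353.49 -166.33]
p1T [520.77 -79.44]
p2T [ 501.53 -291.7 ]
tinT [ 595.47 -199.57]
mugT [ 449.05 -442.37]
-1.4 [18.83 78.58 17.88 46.15] 0.25739480400934633
-1.2 [29.59 64.14 28.9  42.92] 0.45739480400934607
-1.0 [36.94 56.81 36.54 38.54] 0.6573948040093462
-0.8 [40.58 58.97 40.5  44.  ] 0.8573948040093464
-0.6 [40.37 63.89 40.6  57.49] 1.0573948040093466
-0.4 [36.32 61.83 36.85 75.5 ] 1.257394804009346
-0.2 [28.59 56.52 29.41 91.17] 1.457394804009346
-0.0 [ 17.49  60.04  18.55 100.5 ] 1.6573948040093462
0.2 [  3.45  71.92   4.73 103.1 ] 1.8573948040093455
0.4 [-12.95  89.02 -11.52  98.89] 2.0573948040093466
0.6 [-17.   106.2  -17.    88.02] 2.257394804009346
0.8 [-16.21 117.06 -16.25  71.01] 2.457394804009346
```

Run:
```python
from h import *
q=down(-.6); x,y=427.3,-228.7
bot.move_ptp([x,y,95],q); bot.move_gripper(60,15)
bot.line_to([x,y,25],120); f=bot.read_state()["contact_force"]; print("f",f)
bot.move_gripper(20,15); s=bot.read_state(); print("w",s["width"],s["t"],s["contact_force"])
bot.line_to([x,y,110],120); s=snap("pics/w5.png"); print("w",s["width"],s["t"],s["contact_force"])
```

```text
f [ 0.69 -0.12 -0.03]
w 34.36694282507905 33.1083 [-0.58  0.24  3.68]
w 34.132181703600736 33.9667 [ 0.34 -0.28 -0.3 ]
```

View pics/w5.png

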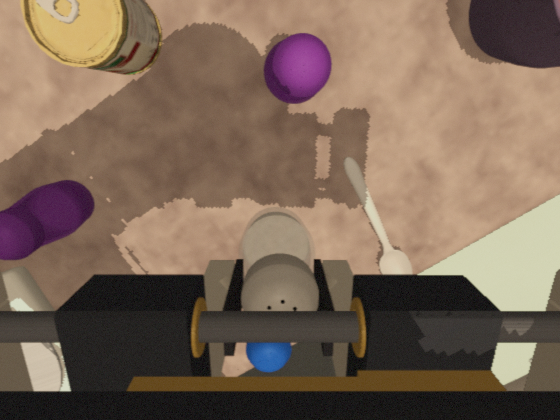

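The shaker is held upright by its cap (about (280,290)), width 34 mm, and the neighbours are undisturbed. Now I'll place it.

Run:
```python
from h import *
x,y=455.5,78.7
bot.line_to([427.3,-228.7,150],200); bot.move_ptp([x,y,150],down(-.335)); 
bot.line_to([x,y,75],150); bot.line_to([x,y,57],60); bot.pause(.1); f0=np.mean([bot.read_state()["contact_force"][2] for _ in range(3)])
for z in (56,55,54,53.3,52.6):
    bot.line_to([x,y,z],20); s=bot.read_state(); f=s["contact_force"][2]-f0; print(z,round(s["tcp_pos"][2],2),round(f,2))
    if f>3: break
bot.move_gripper(60,15); print(bot.read_state()["width"])
bot.line_to([x,y,150],150); s=snap("pics/w6.png"); print(s["t"])
b=cv2.imread("pics/w6.png"); np.save("pics/t",bot.camera("top")); t=np.load("pics/t.npy")[:,:,::-1]
cv2.imwrite("pics/m6.png",np.hstack([b[:,:400],cv2.resize(t[150:255,150:250],(400,420))]))
```

```text
56 56.1 -1.62
55 54.97 -0.2
54 54.34 2.99
53.3 54.18 10.44
60.216949933404756
39.2083
```

View pics/m6.png

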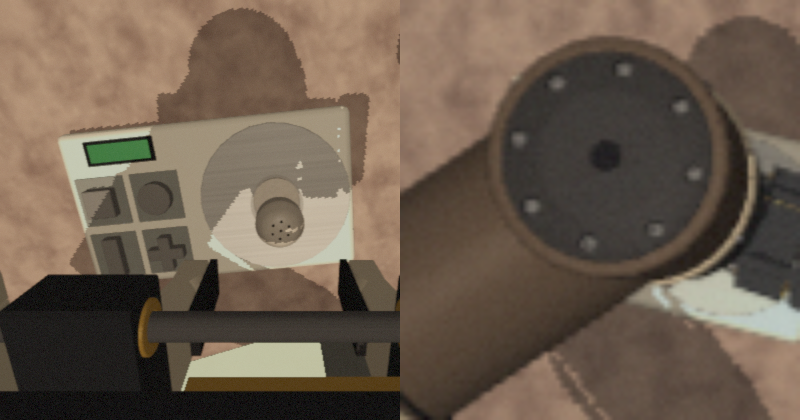

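The shaker stands upright at the plate's middle: base about (277,197), plate centre about (276,195). Next are square and round, with the gripper turned 90° so its body clears the shaker.

Run:
```python
import h; from h import *
h.YAW=-.2225+np.pi/2
x,y=KEY["sq"]; bot.move_ptp([x,y,140],down(h.YAW)); bot.move_gripper(0,20)
press("sq",4,-2); press("ro",4,-2)
x,y=KEY["ro"]; bot.line_to([x,y,150],200); bot.move_ptp([440,200,210],down(-.2225)); s=snap("pics/w7.png"); print(s["t"],s["tcp_pos"])
```

```text
sq 3.0 4.0 f 2.21
sq 2.0 2.45 f 1.52
sq 1.0 1.22 f 3.94
sq 0.0 0.47 f 6.39
sq -1.0 0.27 f 14.98
t 44.5
ro 3.0 3.4 f 2.55
ro 2.0 2.24 f 2.56
ro 1.0 1.1 f 3.54
ro 0.0 0.44 f 7.06
ro -1.0 0.21 f 16.86
t 47.0667
49.3083 [439.85 199.83 209.37]
```

View pics/w7.png

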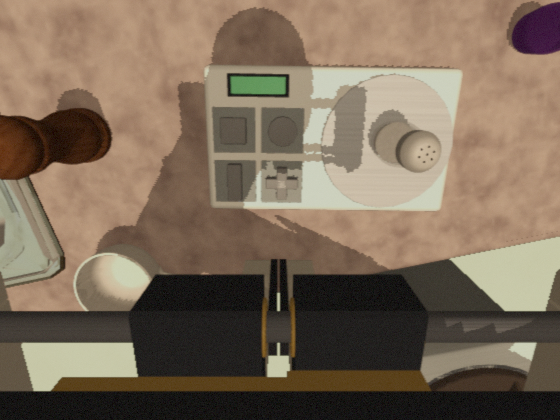

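The shaker stands upright on the plate (base about (391,141)), all keys are up, and the mill and cup are where they were. Handing in.

```bash
python3 -c "
from plant import bot
bot.close_job()"
```

```text
the job is handed in; nothing more can be done
```

I did the whole sequence and handed the job in at about 49 s, within the 61 s limit. I pressed round, then bar with the plate empty, set the shaker on the plate and let go, then pressed square and round again.

**Keys:** each of the four presses reached a hard stop, with contact force rising past 8 N at the bottom (highest reading about 17 N). I never went over the cross key. The last wrist picture showed all keys back up.

**Shaker:** I held it by its cap (34 mm between the fingers) and lowered it until it touched. The force at touchdown reached about 10 N before I stopped and released. It stands upright near the middle of the plate.

**Other objects:** the mill and cup looked unmoved in the last picture. The tin, spoon and mug were last seen just after I lifted the shaker, and nothing touched them.

Two checks disagreed with what was expected:
- **Finger length:** the fingertips sit about 27 mm short of the reported tool point, and wrist-camera heights came out about 9 mm off. My first round and bar presses therefore stopped in the air, which I noticed from the missing force. I checked this against bare worktop, without touching it, then re-pressed by feel.
- **Display:** it looked the same green in every picture, so it did not confirm whether the scale was on or off. I relied on the contact forces instead.

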